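Seat a bearing housing flange down in the pressing block

ROBOT

A 6-joint arm with a two-finger parallel gripper is mounted at the origin on a cart in front of the work surface, level with it; the furniture and walls round the work are solid. World frame = base frame: x ahead of the robot, y to its left, z up, the work surface at z = 0. Lengths are in m, angles in rad, forces in N, time in s.
With the tool pointing down it reaches from about 0.35 to 0.725 m from the base axis. Payload 4.3 kg.
Tool frame: the origin (TCP) lies midway between the tips of the shut fingers; the grasp point (between the pads) lies 19 mm behind it; z points along the fingers, y is the line along which they close (so a half turn about z gives the same grasp; the last joint's range is limited). The gripper opens to 85 mm and grips with 20 to 120 N. Pads are 22 mm wide; open, the fingers measure 114 mm over their backs; the gripper's body (76 mm by 85 mm) begins 54 mm behind the grasp point. The pads swing forward as they close: fully open they stand 13 mm farther back than shut.
Start: joints at [-1.291, 0.377, 0.081, 1.274, 0, 1.46], TCP at [0.219, -0.532, 0.231] pointing down, gripper open.
Joint ranges: [-2.72, 2.72], [-0.84, 1.66], [-1.02, 1.22], [-1.77, 2.12], [-1.37, 1.28], [-3.14, 3.14]. Speed limits (rad/s): [2.57, 2.57, 3.14, 3.14, 3.14, 3.14].

INTERFACE

Orientations are given as a unit quaternion [x, y, z, w].
In Python, from cell import ctrl, optics gives the robot as it stands.
- The arm moves only by the tool servo_tool, never from a script. Its argument "deltas" is one flat list of numbers, 5 for each row, row after row: the gripper's target within -1 to 1 (fully open at 1, half-way at 0, shut at -1), then the shift along the world's x, y, z as a fraction of full scale, then the turn about the world's z as a fraction of full scale. A call has exactly 5 rows; each row shifts and turns the commanded pose from where the row before left it; what a row does not reach is not made up. Full scale, the value 1, is 2.5 cm for a shift and 6 degrees for a turn. A row lasts 1/10 s, in which the tool goes at most 50 mm and 8.59 degrees, less where a joint would pass 70% of its speed; a pose out of reach is approached as far as the arm can. A call with a number of a shift or a turn outside -1 to 1 is refused whole. A call with a gripper value outside its range is refused whole. The fingers move at their own pace and stop on an object; "newtons" is the grip in N (left out, the last holds). Time passes only in rows, so rows that do not move let the fingers close, or fill a call up. It gives the time, the measured TCP pose, the force, the opening and the grip force at its end, in the units of the state.
- ctrl.observe(): the state, without advancing time (a new reading comes with each control period).
- optics.read_camera(name): name is "scene" or "top" or "wrist"; returns the picture (400x640x3 uint8, red, green, blue); there is no depth.
- optics.camera_info(name): a dict with "intrinsics" (3x3 intrinsics, pixels), "cam_to_world" (4x4, takes a point from camera to world coordinates). Camera axes: x right, y up, looking along -z (the intrinsics and any distortion apply to the point x, -y, -z); pixel columns grow to the right and rows downward; lengths in m; the calibration is good to about 2 mm. A picture is of the moment at which its call begins: read the wrist's pose just before it. camera_info takes no time and is no camera call; for the wrist camera it gives the pose at the moment of the call.
- ctrl.finish_job(): hands the job in; it is judged then, once.
The state is a dict: "time_s": time; "joint_positions": joint angles; "joint_velocities": joint speeds; "effort": joint torques, N m; "tool_pos": TCP position; "eef_rot": TCP orientation; "ft_force": force on the tool from outside, world axes, zero at the start; "moment": the same for the moment, N m; "opening": finger opening in m; "grip_force": force on a finger pad.
Only numpy, scipy, OpenCV 4.12 (cv2) and the standard library are available. Lean on these libraries where they do the work, as an engineer would, in place of code of your own. Each camera call takes 0.05 s, during which the arm holds its last target. There are 200 camera calls.

TASK

Seat a bearing housing in the wide round pocket of the steel pressing block, flange down and barrel up, lying flat on the pocket floor. Use the housing that already lies flange down, and lower it in rather than dropping it. Leave the other housing, which stands flange up, where it is.

Things in the scene. Friction and masses are not known exactly. Their poses are not given: they have to be found in the camera images.
- housing_mid (a point): Bearing housing to be moved, cast aluminium, lying flange down on the right-hand bench top: round flange 66 mm across, 8 mm thick, at the bottom; hollow barrel 40 mm across outside, standing up 32 mm from it; 40 mm tall in all, 0.14 to 0.28 kg. The point is on its axis, 20 mm above its underside. z points from flange to barrel (up). Grasp it by the barrel.
- housing_foot (a point): The centre of the underside (flange face) of the same housing.
- other_mid (a point): The other, identical housing, the wrong way up: it stands on its barrel with the flange on top, elsewhere on the right-hand bench top. The point is on its axis, half-way up, 20 mm above the bench. To be left alone. The room's solid back wall rises 0.13 to 0.2 m beyond the two housings (+x side); swing the arm round close in.
- wide_pocket (a point): Centre of the floor of the wide pocket (78 mm across, 10 mm deep, 3 mm chamfer) of the pressing block, a bare steel slab 112 x 172 x 24 mm fixed on the left-hand bench top at any angle. Floor 14 mm above the bench; slab's centre 30 mm along this frame's -y, its length. The smaller pocket (46 mm across, unused) lies 82 mm along -y. z up.

How it is judged:
By the outcome, as a careful person would: the job done as asked, in the order asked, and still so for the second after the job is handed in, with the robot touching nothing.
It also fails if it takes over 45 s, if anything falls off the work surface, if the arm or the gripper's body presses on something with over 40 N, if the wrist force passes 120 N, or if a joint passes its speed limit or range.

## Working session

There is one attempt and no reset: what is moved stays moved. The work goes in short steps, Python scripts to look and compute and a tool call to move; the robot and the scene stay as the last step left them, time stands still between calls to the robot, and variables do not carry over. Pictures are saved under pics/ and viewed, at most 10 in all, crops included, and the job is handed in when it is done.

Besides the shell and the picture viewer there is one more tool, called after "Emit:" as name(argument=value, ...) on one line, values as JSON. servo_tool: Moves the arm, as the interface text tells. Shift numbers are shares of 2.5 cm and turn numbers shares of 6 degrees, none past 1 either way. Its arguments: {"type":"object","properties":{"deltas":{"type":"array"},"newtons":{"type":"number"}},"required":["deltas"]}

```bash
mkdir -p pics; ls
python3 - <<'E'
from cell import ctrl, optics
import cv2,numpy as np
np.set_printoptions(precision=4,suppress=True)
for n in ("scene","top","wrist"):
    i=optics.camera_info(n); print(n,i)
    im=optics.read_camera(n); cv2.imwrite(f"pics/{n}0.png",im[:,:,::-1])
print(ctrl.observe())
E
```

```text
pics
scene {'intrinsics': array([[402.7326,   0.    , 328.741 ],
       [  0.    , 402.7326, 198.6179],
       [  0.    ,   0.    ,   1.    ]]), 'cam_to_world': array([[-0.5601,  0.4909, -0.6673, -0.2857],
       [-0.8284, -0.3197,  0.4601,  0.5547],
       [ 0.0125,  0.8104,  0.5857,  0.7286],
       [ 0.    ,  0.    ,  0.    ,  1.    ]])}
top {'intrinsics': array([[417.4081,   0.    , 320.538 ],
       [  0.    , 417.4081, 199.0374],
       [  0.    ,   0.    ,   1.    ]]), 'cam_to_world': array([[ 0.0026,  0.9964, -0.085 ,  0.3981],
       [-1.    ,  0.0027,  0.0007,  0.0078],
       [ 0.001 ,  0.085 ,  0.9964,  1.0411],
       [ 0.    ,  0.    ,  0.    ,  1.    ]])}
wrist {'intrinsics': array([[355.4362,   0.    , 324.3948],
       [  0.    , 355.4362, 204.1044],
       [  0.    ,   0.    ,   1.    ]]), 'cam_to_world': array([[ 0.379 ,  0.8862,  0.2664,  0.2863],
       [-0.9254,  0.3633,  0.108 , -0.5035],
       [-0.001 , -0.2874,  0.9578,  0.3736],
       [ 0.    ,  0.    ,  0.    ,  1.    ]])}
{'time_s': 0.15, 'joint_positions': array([-1.2913,  0.3779,  0.08  ,  1.2744, -0.    ,  1.4605]), 'joint_velocities': array([ 0.0008, -0.0009,  0.0026, -0.0018, -0.0002,  0.0008]), 'effort': array([  0.0009, -46.4035,  27.0171,   0.0139,  -0.0001,  -0.    ]), 'tool_pos': array([ 0.2184, -0.5314,  0.2306]), 'eef_rot': array([ 0.9811,  0.1936, -0.0001, -0.0008]), 'ft_force': array([-0.4306,  0.4913,  0.2867]), 'moment': array([ 0.038 ,  0.0367, -0.0111]), 'grip_force': 0.0, 'opening': 0.08541623376525581}
```

View pics/top0.png

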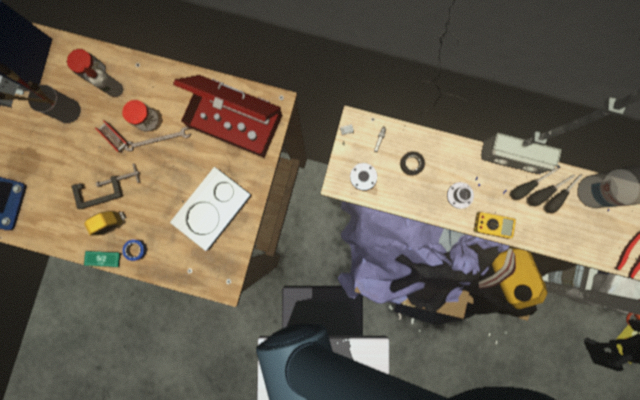

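View pics/scene0.png

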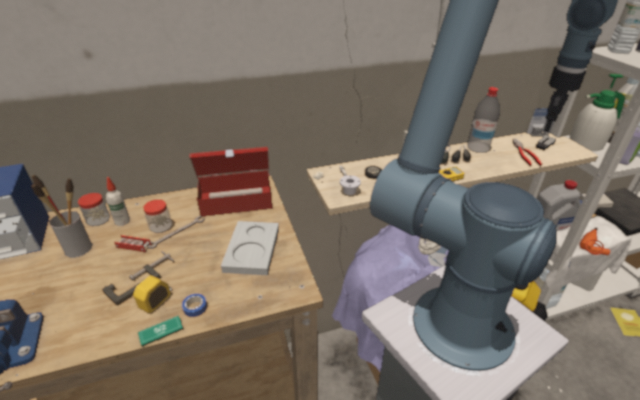

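Run:
```python
import cv2,numpy as np
t=cv2.imread("pics/top0.png");s=cv2.imread("pics/scene0.png");w=cv2.imread("pics/wrist0.png")
def c(im,x,y,wd,h,W,H): return cv2.resize(im[y:y+h,x:x+wd],(W,H),interpolation=cv2.INTER_CUBIC)
a=np.hstack([c(t,340,155,50,40,266,213),c(t,435,172,50,40,266,213),c(s,325,165,50,40,266,213)])
b=np.hstack([c(t,165,160,90,90,387,387), c(w,0,0,640,400,411,257) if 0 else cv2.copyMakeBorder(c(w,0,0,640,400,411,257),0,130,0,0,cv2.BORDER_CONSTANT)])
cv2.imwrite("pics/crop1.png",np.vstack([a,b]))
```

```text
(no output)
```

View pics/crop1.png

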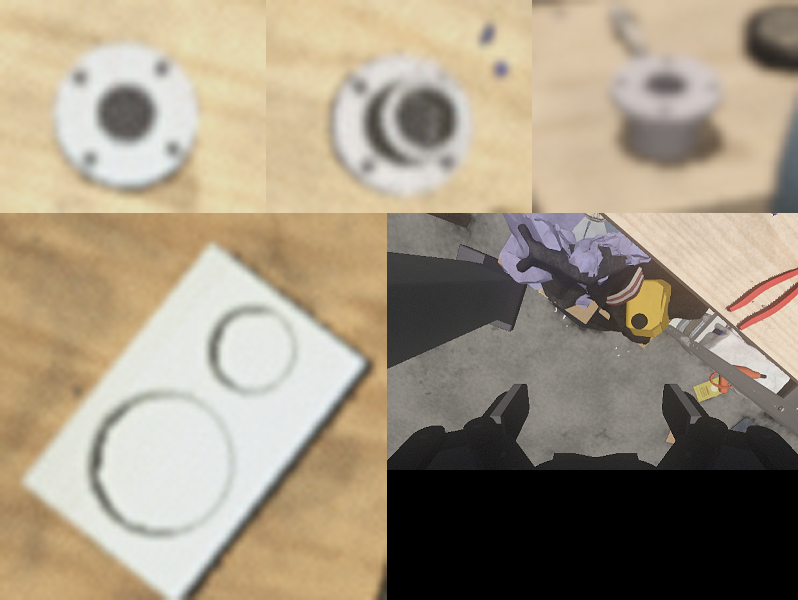

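Crops: the housing at top (460,195) is flange down (barrel visible); the one at (363,177) is flange up, as the scene view also shows. The wide pocket is at top (203,218) and the small one at (224,192).

```bash
cat > h.py <<'E'
import numpy as np
from cell import ctrl, optics
np.set_printoptions(precision=4,suppress=True)
def ray(info,u,v,z):
    K,T=np.array(info["intrinsics"]),np.array(info["cam_to_world"])
    d=np.linalg.solve(K,[u,v,1.]); d=T[:3,:3]@[d[0],-d[1],-d[2]]
    o=T[:3,3]; return o+d*(z-o[2])/d[2]
def proj(info,p):
    K,T=np.array(info["intrinsics"]),np.array(info["cam_to_world"])
    c=(np.atleast_2d(p)-T[:3,3])@T[:3,:3]; q=(c*[1,-1,-1])@K.T
    return q[:,:2]/q[:,2:]
E
python3 - <<'E'
from h import *
i=optics.camera_info("top")
for n,u,v,z in [("flange",460.2,195.1,.008),("barrel",464.9,194,.04),("other",363.4,177,.04),("wide",202.9,218.1,.024),("small",223.8,191.9,.024),("meter",495,223,.03),("ring",413,162,.01),("driver",525,190,.02)]:
    p=ray(i,u,v,z); print(n,p,np.hypot(*p[:2]),np.degrees(np.arctan2(p[1],p[0])))
from scipy.spatial.transform import Rotation as R
print(R.from_quat(ctrl.observe()["eef_rot"]).as_matrix())
E
```

```text
flange [ 0.497  -0.3403  0.008 ] 0.6023023996481431 -34.400016919339315
barrel [ 0.4966 -0.3409  0.04  ] 0.6023474513621644 -34.46854916478996
other [ 0.5372 -0.0965  0.04  ] 0.5458350307235937 -10.18173065221287
wide [0.4375 0.2934 0.024 ] 0.5267418434606242 33.8449438969128
small [0.5017 0.2439 0.024 ] 0.5578925065365555 25.92547013704544
meter [ 0.4273 -0.4154  0.03  ] 0.5958848834786528 -44.191094272636235
ring [ 0.5795 -0.2238  0.01  ] 0.621241067148838 -21.113847339769233
driver [ 0.5089 -0.4961  0.02  ] 0.7106497378843414 -44.27138493947236
[[ 0.925   0.38   -0.0004]
 [ 0.38   -0.925   0.0015]
 [ 0.0002 -0.0015 -1.    ]]
```

Emit:
servo_tool(deltas=[1, 0.6, 0.4, 0, 0.47, 1, 0.75, 0.51, 0, 0.47, 1, 0.75, 0.51, 0, 0.47, 1, 0.75, 0.51, 0, 0.47, 1, 0.75, 0.51, 0, 0.47])

```text
time_s: 0.65
tool_pos: [0.309, -0.4701, 0.2309]
eef_rot: [0.95, 0.313, -0.0, -0.0]
ft_force: [-0.0, 0.1, 0.3]
opening: 0.0853
grip_force: 0.0
```

Emit:
servo_tool(deltas=[1, 0.75, 0.51, 0, 0.47, 1, 0.75, 0.51, 0, 0.47, 1, 0.75, 0.51, 0, 0.47, 1, 0.75, 0.51, 0, 0.47, 1, 0.75, 0.51, 0, 0.47])

```text
time_s: 1.15
tool_pos: [0.4028, -0.4063, 0.231]
eef_rot: [0.904, 0.428, -0.0, -0.0]
ft_force: [1.2, -1.3, -0.5]
opening: 0.0854
grip_force: 0.0
```

Emit:
servo_tool(deltas=[1, 0.75, 0.51, -0.4, 0.47, 1, 0.75, 0.51, -0.4, 0.47, 1, 0.75, 0.51, -0.4, 0.47, 1, 0.75, 0.51, -0.4, 0.47, 1, 0.4, 0.4, -0.4, 0.47])

```text
time_s: 1.65
tool_pos: [0.4883, -0.3451, 0.1804]
eef_rot: [0.844, 0.536, 0.0, -0.0]
ft_force: [0.7, 0.1, 1.0]
opening: 0.0857
grip_force: 0.0
```

Run:
```python
from h import *
import cv2
s=ctrl.observe(); print({k:s[k] for k in("time_s","joint_positions","tool_pos","eef_rot","opening")})
i=optics.camera_info("wrist"); im=optics.read_camera("wrist")
import pickle; pickle.dump(i,open("w1.pkl","wb")); cv2.imwrite("pics/w1.png",im[:,:,::-1]); print(proj(i,[[.497,-.3403,.008],[.497,-.3403,.04]]))
```

```text
{'time_s': 1.65, 'joint_positions': array([-0.7215,  0.4416,  0.0462,  1.1758,  0.0002,  1.2884]), 'tool_pos': array([ 0.4883, -0.3451,  0.1804]), 'eef_rot': array([ 0.8441,  0.5361,  0.0001, -0.0002]), 'opening': 0.0856787828411631}
[[330.618  172.8253]
 [331.3106 180.8034]]
```

View pics/w1.png

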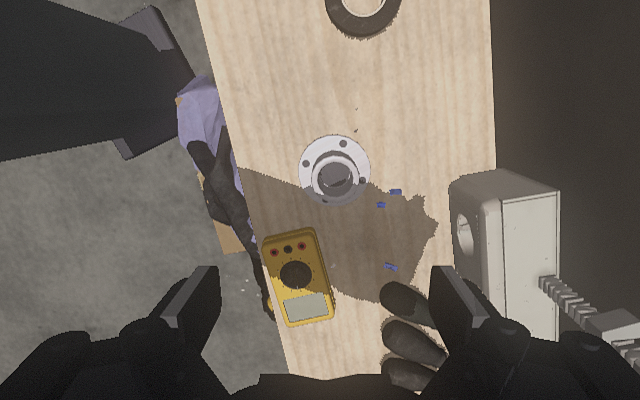

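The wrist view shows the flange-down housing, with the flange centre at about (334.5,171) and the barrel ring at about (335,177). The multimeter and the grey box are clear of the fingers.

Run:
```python
from h import *
import pickle,cv2
i=pickle.load(open("w1.pkl","rb"))
im=cv2.imread("pics/w1.png")
print(ray(i,334.5,170.8,.008), ray(i,334.8,178,.04))
a=np.linspace(0,2*np.pi,60)
# silhouettes at both estimates
def ov(im,x,y,col):
    for r,z in((.033,.008),(.020,.04)):
        p=proj(i,np.c_[x+r*np.cos(a),y+r*np.sin(a),0*a+z]); p=(p-[284,120])*7.5
        cv2.polylines(im,[p.astype(int)],True,col,1)
c=cv2.resize(im[120:200+20,284:384],None,fx=7.5,fy=7.5,interpolation=cv2.INTER_CUBIC)[:600]
c=c.copy(); p=ray(i,334.5,170.8,.008); ov(c,p[0],p[1],(0,0,255)); cv2.imwrite("pics/w1c.png",c)
```

```text
[ 0.501  -0.3401  0.008 ] [ 0.5006 -0.3394  0.04  ]
```

View pics/w1c.png

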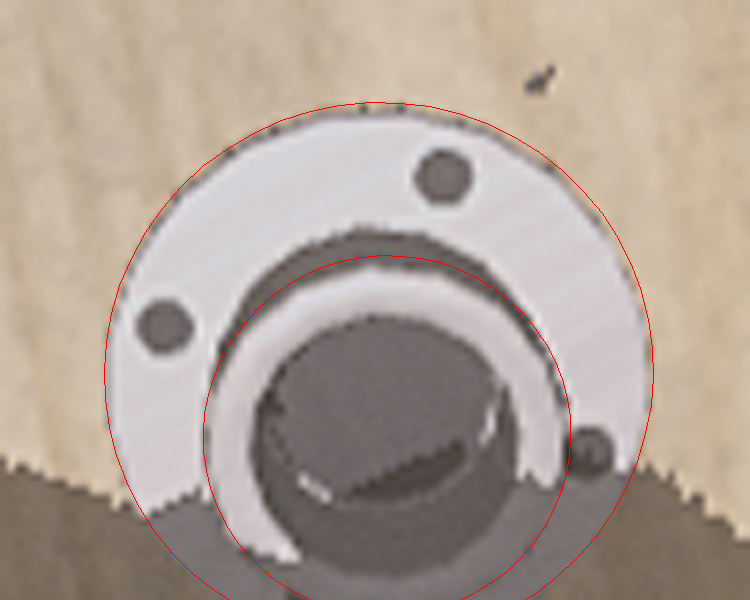

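Emit:
servo_tool(deltas=[1, 0.09, 0.036, -0.8, 0, 1, 0.09, 0.036, -0.8, 0, 1, 0.09, 0.036, -0.8, 0, 1, 0.09, 0.036, -0.8, 0, 1, 0.09, 0.036, -0.8, 0])

```text
time_s: 2.2
tool_pos: [0.4978, -0.342, 0.0806]
eef_rot: [0.845, 0.534, -0.0, 0.0]
ft_force: [0.2, 0.7, -0.3]
opening: 0.0855
grip_force: 0.0
```

Emit:
servo_tool(deltas=[1, 0.07, 0.06, -0.8, 0, 1, 0, 0, -0.8, 0, 1, 0, 0, -0.7, 0, 1, 0, 0, -0.35, 0, 1, 0, 0, -0.15, 0])

```text
time_s: 2.7
tool_pos: [0.4992, -0.34, 0.0104]
eef_rot: [0.845, 0.534, -0.0, -0.001]
ft_force: [0.0, 0.7, 1.4]
opening: 0.0855
grip_force: 0.0
```

Emit:
servo_tool(deltas=[-0.3, 0, 0, 0, 0, -0.3, 0, 0, 0, 0, -0.6, 0, 0, 0, 0, -0.6, 0, 0, 0, 0, -1, 0, 0, 0, 0], newtons=40)

```text
time_s: 3.2
tool_pos: [0.501, -0.3409, 0.0126]
eef_rot: [0.845, 0.535, 0.0, 0.001]
ft_force: [-0.7, -0.0, 5.9]
opening: 0.0387
grip_force: 40.4
```

Emit:
servo_tool(deltas=[-1, 0, 0, 0, 0, -1, 0, 0, 0, 0, -1, 0, 0, 0, 0, -1, 0, 0, 0, 0, -1, 0, 0, 0, 0], newtons=50)

```text
time_s: 3.7
tool_pos: [0.5011, -0.3408, 0.0127]
eef_rot: [0.845, 0.535, 0.0, 0.001]
ft_force: [-1.3, 1.2, 6.6]
opening: 0.0385
grip_force: 49.4
```

Emit:
servo_tool(deltas=[-1, 0, 0, 0.3, 0, -1, 0, 0, 0.8, 0, -1, -0.1, 0, 1, 0, -1, -0.2, 0, 1, 0, -1, -0.3, 0.2, 1, 0])

```text
time_s: 4.2
tool_pos: [0.4851, -0.3353, 0.1147]
eef_rot: [0.845, 0.535, -0.0, -0.0]
ft_force: [-0.7, -1.1, -2.0]
opening: 0.0388
grip_force: 50.5
```

Emit:
servo_tool(deltas=[-1, -0.3, 0.4, 0.8, 0.2, -1, -0.3, 0.6, 0.5, 0.4, -1, -0.3, 0.8, 0.3, 0.4, -1, -0.3, 0.9, 0, 0.4, -1, -0.3, 0.9, 0, 0.4])

```text
time_s: 4.7
tool_pos: [0.4474, -0.2444, 0.1543]
eef_rot: [0.791, 0.612, 0.0, 0.0]
ft_force: [0.7, 0.0, -1.7]
opening: 0.0383
grip_force: 50.5
```

Emit:
servo_tool(deltas=[-1, -0.3, 0.9, 0, 0.4, -1, -0.3, 0.9, 0, 0.4, -1, -0.3, 0.9, 0, 0.4, -1, -0.2, 0.9, 0, 0.4, -1, 0, 0.9, 0, 0.4])

```text
time_s: 5.2
tool_pos: [0.419, -0.1314, 0.1538]
eef_rot: [0.722, 0.692, -0.0, -0.0]
ft_force: [0.9, -0.5, -1.3]
opening: 0.0392
grip_force: 50.5
```

Emit:
servo_tool(deltas=[-1, 0, 0.9, 0, 0.4, -1, 0, 0.9, 0, 0.4, -1, 0, 0.9, 0, 0.4, -1, 0, 0.9, 0, 0.4, -1, 0, 0.9, 0, 0.4])

```text
time_s: 5.7
tool_pos: [0.4198, -0.0191, 0.1539]
eef_rot: [0.646, 0.763, -0.0, -0.0]
ft_force: [0.4, 0.3, -1.4]
opening: 0.0392
grip_force: 50.5
```

Emit:
servo_tool(deltas=[-1, 0.1, 0.9, 0, 0.4, -1, 0.2, 0.9, 0, 0.4, -1, 0.2, 0.9, 0, 0.4, -1, 0.2, 0.9, 0, 0.4, -1, 0.2, 0.9, 0, 0.4])

```text
time_s: 6.2
tool_pos: [0.4425, 0.0933, 0.1539]
eef_rot: [0.563, 0.827, -0.0, -0.0]
ft_force: [1.0, -0.5, -1.1]
opening: 0.0386
grip_force: 50.5
```

Emit:
servo_tool(deltas=[-1, 0.2, 0.9, 0, 0.4, -1, 0.2, 0.8, 0, 0.4, -1, 0.1, 0.6, 0, 0.4, -1, 0, 0.2, 0, 0.2, -1, 0, 0, 0, 0])

```text
time_s: 6.7
tool_pos: [0.4549, 0.1551, 0.1538]
eef_rot: [0.501, 0.866, -0.0, -0.0]
ft_force: [0.6, -0.7, -1.7]
opening: 0.039
grip_force: 50.5
```

Run:
```python
from h import *
import cv2,pickle
s=ctrl.observe(); print({k:s[k] for k in("time_s","joint_positions","tool_pos","eef_rot","ft_force")})
i=optics.camera_info("wrist"); im=optics.read_camera("wrist"); pickle.dump(i,open("w2.pkl","wb")); cv2.imwrite("pics/w2.png",im[:,:,::-1]); print(proj(i,[[.4375,.2934,.024],[.5017,.2439,.024]]))
```

```text
{'time_s': 6.7, 'joint_positions': array([ 0.1967,  0.2288, -0.3309,  1.0115, -0.0002,  1.2459]), 'tool_pos': array([0.4549, 0.1551, 0.1538]), 'eef_rot': array([ 0.5009,  0.8655, -0.0002, -0.0001]), 'ft_force': array([ 0.5735, -0.6997, -1.7401])}
[[402.0908  13.4408]
 [437.1529 124.3071]]
```

View pics/w2.png

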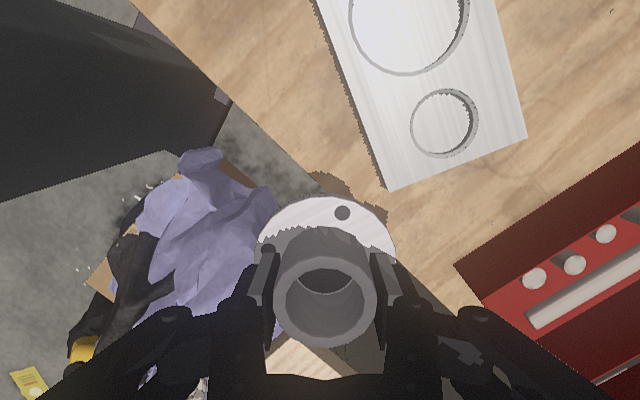

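Emit:
servo_tool(deltas=[-1, -0.1, 0.5, 0, 0, -1, -0.1, 0.8, 0, 0, -1, -0.1, 0.8, 0, 0, -1, -0.1, 0.5, 0, 0, -1, 0, 0, 0, 0])

```text
time_s: 7.25
tool_pos: [0.4448, 0.2209, 0.1538]
eef_rot: [0.501, 0.866, 0.0, -0.0]
ft_force: [0.6, -0.5, -1.0]
opening: 0.0387
grip_force: 50.5
```

Run:
```python
from h import *
import cv2,pickle
s=ctrl.observe(); t=s["tool_pos"]; print(s["time_s"],t,s["eef_rot"])
i=optics.camera_info("wrist"); im=optics.read_camera("wrist"); pickle.dump((i,t),open("w3.pkl","wb")); im=im[:,:,::-1].copy();cv2.imwrite("pics/w3raw.png",im)
a=np.linspace(0,2*np.pi,90)
S=1.25
im=cv2.resize(im,None,fx=S,fy=S,interpolation=cv2.INTER_CUBIC)
def circ(x,y,z,r,col): cv2.polylines(im,[(proj(i,np.c_[x+r*np.cos(a),y+r*np.sin(a),0*a+z])*S).astype(int)],True,col,1)
circ(.4375,.2934,.024,.042,(0,0,255)); circ(.4375,.2934,.014,.039,(0,255,0))
f=t[2]-.0127
circ(t[0],t[1],f+.008,.033,(0,0,255)); circ(t[0],t[1],f+.04,.02,(255,0,0))
cv2.imwrite("pics/w3.png",im)
```

```text
7.25 [0.4448 0.2209 0.1538] [ 0.5005  0.8657  0.0001 -0.0001]
```

View pics/w3.png

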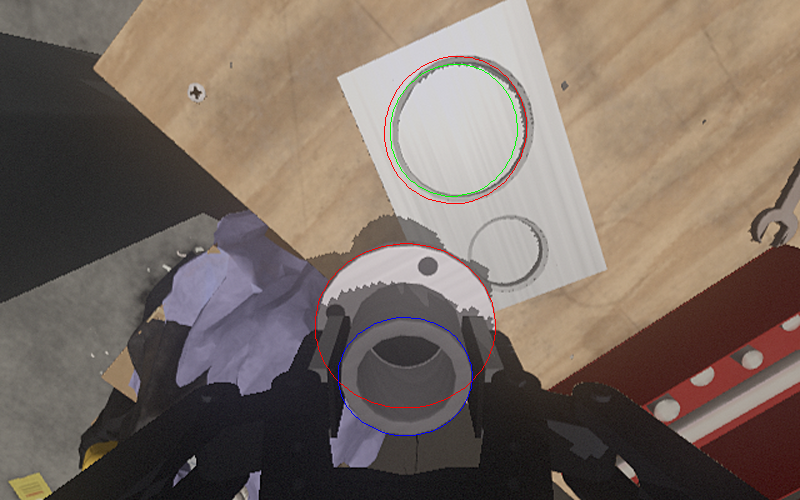

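The overlay matches the held housing. The real pocket rim is centred at about (462.5,128) scaled, which is about 7 px right of the top-camera estimate.

Run:
```python
from h import *
import pickle,cv2
i,t=pickle.load(open("w3.pkl","rb"))
p=ray(i,370,102.4,.024); print(p,(p-t)/.025)
a=np.linspace(0,2*np.pi,90); S=4
im=cv2.imread("pics/w3raw.png")[30:180,290:470]; im=cv2.resize(im,None,fx=S,fy=S,interpolation=cv2.INTER_CUBIC)
for z,r,c in((.024,.042,(0,0,255)),(.021,.039,(255,0,0)),(.014,.039,(0,255,0))):
    cv2.polylines(im,[((proj(i,np.c_[p[0]+r*np.cos(a),p[1]+r*np.sin(a),0*a+z])-[290,30])*S).astype(int)],True,c,1)
cv2.imwrite("pics/w3c.png",im)
```

```text
[0.4395 0.2981 0.024 ] [-0.212   3.0883 -5.1932]
```

View pics/w3c.png

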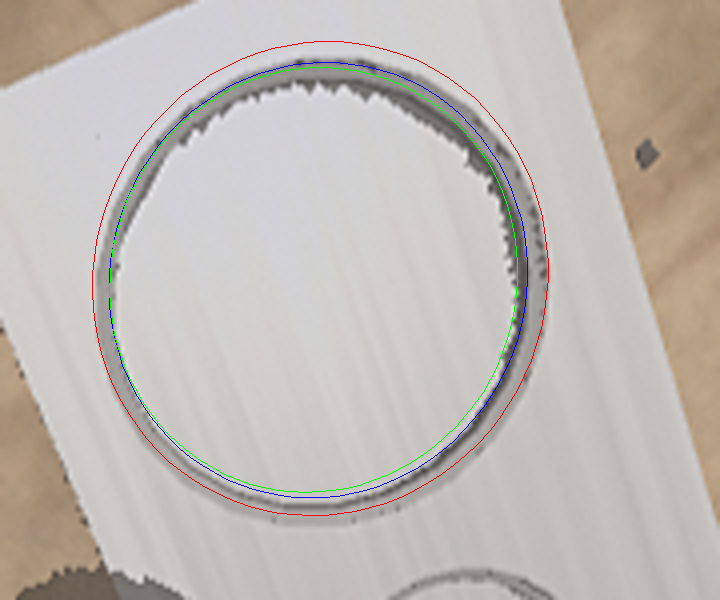

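Emit:
servo_tool(deltas=[-1, -0.04, 0.6, 0, 0, -1, -0.04, 0.8, 0, 0, -1, -0.04, 0.8, -0.2, 0, -1, -0.05, 0.6, -0.4, 0, -1, 0, 0.25, -0.5, 0])

```text
time_s: 7.8
tool_pos: [0.4413, 0.2974, 0.1258]
eef_rot: [0.501, 0.866, 0.001, 0.0]
ft_force: [0.2, 0.8, -1.6]
opening: 0.0384
grip_force: 50.5
```

Emit:
servo_tool(deltas=[-1, 0, 0, -0.7, 0, -1, 0, 0, -0.8, 0, -1, 0, 0, -0.7, 0, -1, 0, 0, -0.5, 0, -1, 0, 0, -0.2, 0])

```text
time_s: 8.3
tool_pos: [0.4397, 0.2951, 0.0518]
eef_rot: [0.501, 0.865, -0.001, -0.001]
ft_force: [0.1, 0.0, -1.1]
opening: 0.0382
grip_force: 50.5
```

Run:
```python
from h import *
import cv2
s=ctrl.observe(); t=s["tool_pos"]; print(s["time_s"],t,s["ft_force"],s["moment"])
i=optics.camera_info("wrist"); im=optics.read_camera("wrist")[:,:,::-1].copy();cv2.imwrite("pics/w4raw.png",im)
a=np.linspace(0,2*np.pi,90);S=1.25
im=cv2.resize(im,None,fx=S,fy=S,interpolation=cv2.INTER_CUBIC)
def circ(x,y,z,r,col): cv2.polylines(im,[(proj(i,np.c_[x+r*np.cos(a),y+r*np.sin(a),0*a+z])*S).astype(int)],True,col,1)
circ(.4405,.2973,.024,.042,(0,0,255)); circ(.4405,.2973,.021,.039,(0,255,0))
circ(t[0],t[1],t[2]-.0047,.033,(255,0,0))
cv2.imwrite("pics/w4.png",im)
```

```text
8.3 [0.4397 0.2951 0.0518] [ 0.1307  0.0288 -1.0818] [ 0.0069  0.0305 -0.0105]
```

View pics/w4.png

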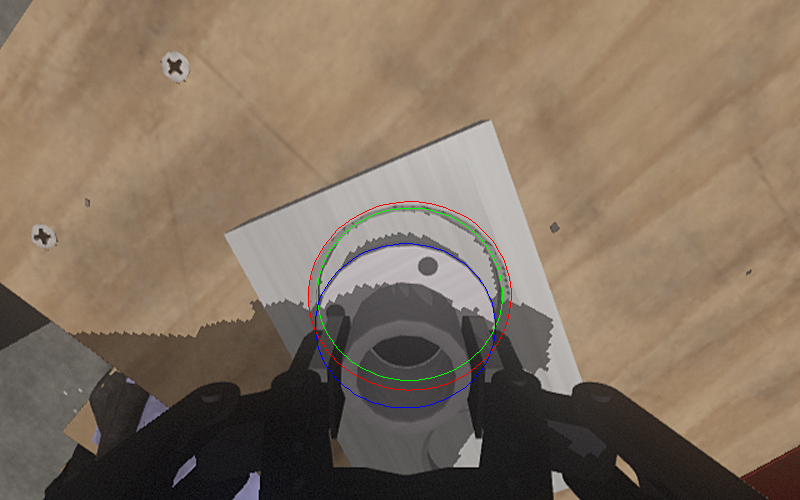

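Emit:
servo_tool(deltas=[-1, 0.03, 0.08, -0.1, 0, -1, 0, 0, -0.2, 0, -1, 0, 0, -0.2, 0, -1, 0, 0, -0.2, 0, -1, 0, 0, -0.1, 0])

```text
time_s: 8.85
tool_pos: [0.4415, 0.298, 0.0334]
eef_rot: [0.501, 0.865, -0.0, -0.0]
ft_force: [-0.1, -0.5, -1.6]
opening: 0.0389
grip_force: 50.5
```

Emit:
servo_tool(deltas=[-1, -0.02, -0.02, -0.08, 0, -1, 0, 0, -0.07, 0, -1, 0, 0, -0.06, 0, -1, 0, 0, -0.06, 0, -1, 0, 0, 0, 0])

```text
time_s: 9.35
tool_pos: [0.4412, 0.2976, 0.027]
eef_rot: [0.501, 0.865, -0.0, -0.0]
ft_force: [-0.4, -0.2, -1.7]
opening: 0.0385
grip_force: 50.5
```

Emit:
servo_tool(deltas=[-1, 0, 0, -0.02, 0, -1, 0, 0, -0.02, 0, -1, 0, 0, -0.02, 0, -1, 0, 0, -0.02, 0, -1, 0, 0, 0, 0])

```text
time_s: 9.85
tool_pos: [0.4414, 0.2977, 0.0266]
eef_rot: [0.501, 0.865, 0.0, 0.0]
ft_force: [-5.2, -2.7, 12.1]
opening: 0.0383
grip_force: 51.7
```

Emit:
servo_tool(deltas=[-0.05, 0, 0, 0, 0, 0.1, 0, 0, 0, 0, 0.3, 0, 0, 0, 0, 0.6, 0, 0, 0, 0, 0.9, 0, 0, 0, 0])

```text
time_s: 10.35
tool_pos: [0.4413, 0.2976, 0.0249]
eef_rot: [0.501, 0.865, 0.0, -0.0]
ft_force: [0.3, -0.0, 0.6]
opening: 0.0801
grip_force: 0.0
```

Emit:
servo_tool(deltas=[1, 0, 0, 0.1, 0, 1, 0, 0, 0.3, 0, 1, 0, 0, 0.6, 0, 1, 0, 0, 0.8, 0, 1, 0, 0, 0.8, 0])

```text
time_s: 10.85
tool_pos: [0.4411, 0.2975, 0.0912]
eef_rot: [0.501, 0.865, -0.0, -0.0]
ft_force: [0.1, 0.4, -0.5]
opening: 0.0852
grip_force: 0.0
```

Emit:
servo_tool(deltas=[1, 0, 0, 0.8, 0, 1, 0, 0, 0.8, 0, 1, 0, 0, 0.6, 0, 1, 0, 0, 0.3, 0, 1, 0, 0, 0, 0])

```text
time_s: 11.35
tool_pos: [0.4421, 0.2981, 0.154]
eef_rot: [0.501, 0.865, 0.001, 0.001]
ft_force: [0.6, 1.0, -0.8]
opening: 0.0858
grip_force: 0.0
```

Run:
```python
from h import *
import cv2
s=ctrl.observe(); t=s["tool_pos"]; print(s["time_s"],t,s["ft_force"],s["opening"])
i=optics.camera_info("wrist"); im=optics.read_camera("wrist")[:,:,::-1].copy()
a=np.linspace(0,2*np.pi,90);S=1.25
im=cv2.resize(im,None,fx=S,fy=S,interpolation=cv2.INTER_CUBIC)
def circ(x,y,z,r,col): cv2.polylines(im,[(proj(i,np.c_[x+r*np.cos(a),y+r*np.sin(a),0*a+z])*S).astype(int)],True,col,1)
circ(.4410,.2973,.022,.033,(0,0,255)); circ(.4410,.2973,.054,.020,(0,255,0))
cv2.imwrite("pics/w5.png",im)
```

```text
11.35 [0.4421 0.2981 0.154 ] [ 0.632   0.9775 -0.7667] 0.08581979463410853
```

View pics/w5.png

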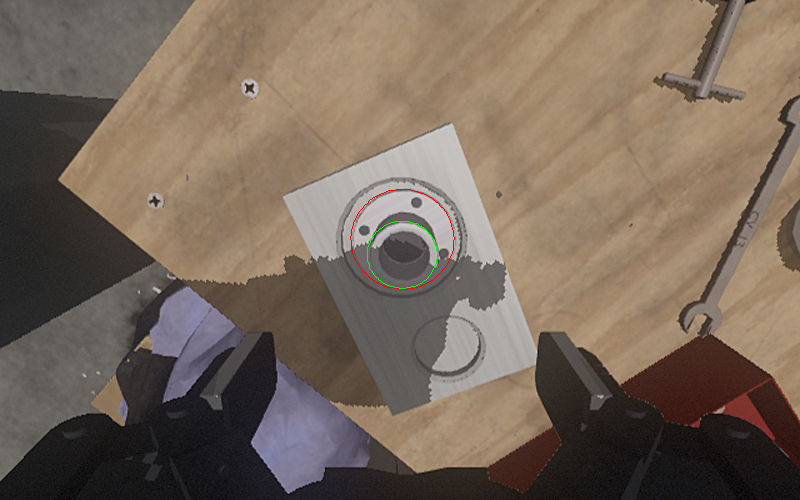

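The overlays at the seated height match the housing. It sits in the pocket with an even gap all round, lies flat with the barrel up, and the gripper is clear.

```bash
python3 -c "
from cell import ctrl
print(ctrl.finish_job())"
```

```text
the job is handed in; nothing more can be done
None
```

The flange-down housing was lowered into the wide pocket, where it lies flat with its barrel up; the other housing was not touched, and the job was handed in at about 11.4 s.

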